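# Turn over the flag of the empty part stand

## Robot

A 6-joint arm with a two-finger parallel gripper is mounted at the origin on a cart in front of the work surface, level with it; the furniture and walls round the work are solid. World frame = base frame: x ahead of the robot, y to its left, z up, the work surface at z = 0. Lengths are in m, angles in rad, forces in N, time in s.
With the tool pointing down it reaches from about 0.35 to 0.875 m from the base axis. Payload 4.2 kg.
Tool frame: the origin (TCP) lies at the very end of the fingers, on their centre line; the grasp point (between the pads) lies 19 mm behind it; z points along the fingers, y is the line along which they close (so a half turn about z gives the same grasp; the last joint's range is limited). The gripper opens to 87 mm and grips with 3 to 60 N. Pads are 19 mm wide; open, the fingers measure 117 mm over their backs; the gripper's body (75 mm by 190 mm) begins 51 mm behind the grasp point.
Start: joints at [1.531, 0.385, 0.008, 0, -1.194, -0.259], TCP at [0.184, 0.597, 0.223] pointing down, gripper open.
Joint ranges: [-3.14, 3.14], [-1.21, 2.06], [-1.07, 1.41], [-3.16, 2.05], [-2.99, -0.16], [-3.1, 3.1]. Speed limits (rad/s): [2.79, 2.79, 3.14, 3.14, 3.14, 3.14].

## Interface

Orientations are given as a 3x3 rotation matrix whose columns are the frame's x, y, z axes.
In Python, from station import * gives the robot as it stands. The module is installed in compiled form; this text tells all that it offers.
- The arm moves only by the shell command python3 -m jog 'ROWS' [FORCE]. ROWS is JSON, one flat list of numbers, 7 for each row, row after row: the finger opening in m, from 0 to 0.087, then the shift along the tool's x, y, z in m, then the turn, a rotation vector about the tool's x, y, z in rad. A call has 1 to 20 rows; each row shifts and turns the commanded pose from where the row before left it, along the tool's axes as they then stand; what a row does not reach is not made up. A row lasts 1/10 s, in which the tool goes at most 50 mm and 8.59 degrees, less where a joint would pass 70% of its speed; a pose out of reach is approached as far as the arm can. A call with a gripper value outside its range is refused whole. The fingers move at their own pace and stop on an object; FORCE is the grip in N (left out, the last holds). Time passes only in rows, so rows that do not move let the fingers close. It gives the time, the measured TCP pose, the force, the opening and the grip force at its end, in the units of the state.
- get_obs(): the state, without advancing time (a new reading comes with each control period).
- camera(name): name is "side" or "top"; returns (picture, depth): 384x512x3 uint8, red, green, blue; 384x512 float32, m along the optical axis (not along the pixel's ray), 0 where there is no reading.
- camera_info(name): a dict with "vertical_fov" (degrees; the focal length in pixels is half the picture's height over the tangent of half this angle, whatever the lens; pixels are square), "cx", "cy" (the principal point, pixels), "distortion" ([k1, k2, p1, p2, k3] as OpenCV has them; the pictures are not rectified), "R" (3x3) and "t" (3): a world point X has camera coordinates R X + t. Camera axes: x right, y down, z forward; pixel columns grow to the right and rows downward; lengths in m; the calibration is good to about 2 mm. A picture is of the moment at which its call begins. camera_info takes no time and is no camera call.
- finish_job(): hands the job in; it is judged then, once.
The state is a dict: "time": time; "q": joint angles; "qvel": joint speeds; "joint_torque": joint torques, N m; "eef_pos": TCP position; "ee_rot": TCP orientation; "wrist_force": force on the tool from outside, world axes, zero at the start; "wrist_torque": the same for the moment, N m; "grip_width": opening from 0.0 (shut) to 1.0 (fully open); "finger_force": force on a finger pad.
Only numpy, scipy, OpenCV 4.12 (cv2) and the standard library are available. Lean on these libraries where they do the work, as an engineer would, in place of code of your own. Each camera call takes 0.05 s, during which the arm holds its last target. There are 200 camera calls.

## Task

One of the three part stands on the bench has an empty seat: mark it for refilling by pushing its hinged flag up and right over its pivot, until it lies fully down over the empty seat with the cross face up. Push and press it gently with the fingertips only, do not grip it; leave the other two flags, the hubs in their seats and the loose things on the bench as they are.

Things in the scene. Friction and masses are not known exactly. Their poses are not given: they have to be found in the camera images.
- stand_a: grey stand fixed to the bench, the one whose seat is EMPTY. Base plate 140x80x8 mm (x -34 to +106 mm), hinge pedestal 66 mm wide, 68 mm high, cheeks 84 mm high and 78 mm apart outside; round steel seat centred at x = +60 mm. Origin: on the bench below the flag's pivot, which is 75 mm up; x from pivot to seat (roughly to the robot's left), y along the pivot, z up
- stand_b: grey stand fixed to the bench, with a hub in its seat. Base plate 140x80x8 mm (x -34 to +106 mm), hinge pedestal 66 mm wide, 68 mm high, cheeks 84 mm high and 78 mm apart outside; round steel seat centred at x = +60 mm. Origin: on the bench below the flag's pivot, which is 75 mm up; x from pivot to seat (roughly to the robot's left), y along the pivot, z up
- stand_c: grey stand fixed to the bench, with a hub in its seat. Base plate 140x80x8 mm (x -34 to +106 mm), hinge pedestal 66 mm wide, 68 mm high, cheeks 84 mm high and 78 mm apart outside; round steel seat centred at x = +60 mm. Origin: on the bench below the flag's pivot, which is 75 mm up; x from pivot to seat (roughly to the robot's left), y along the pivot, z up
- flag_a (a joint): angle of stand_a's flag. 0: level, free edge away from the seat (stand -x), ring face up; grows as the free edge rises; 1.57 upright; 3.14 level over the seat (stand +x), cross face up, at its stop. Starts at 0.1 to 0.5. Stiff hinge: stays where it is left, turned by under 1 N at the free edge. Only the bench lies under it on that side. Lift the edge from below; pushed level it jams
- edge_a (a point): middle of the free edge of flag_a, at half thickness, 90 mm from the pivot; turns with the flag. The flag is an aluminium plate 60 mm wide (along the pivot), 5 mm thick; one face has a raised ring, the other a raised cross (marks 1.5 to 2 mm proud)
- flag_b (a joint): angle of stand_b's flag. 0: level, free edge away from the seat (stand -x), ring face up; grows as the free edge rises; 1.57 upright; 3.14 level over the seat (stand +x), cross face up, at its stop. Starts at 0.1 to 0.5. Stiff hinge: stays where it is left, turned by under 1 N at the free edge. Only the bench lies under it on that side. Lift the edge from below; pushed level it jams
- edge_b (a point): middle of the free edge of flag_b, at half thickness, 90 mm from the pivot; turns with the flag. The flag is an aluminium plate 60 mm wide (along the pivot), 5 mm thick; one face has a raised ring, the other a raised cross (marks 1.5 to 2 mm proud)
- flag_c (a joint): angle of stand_c's flag. 0: level, free edge away from the seat (stand -x), ring face up; grows as the free edge rises; 1.57 upright; 3.14 level over the seat (stand +x), cross face up, at its stop. Starts at 0.1 to 0.5. Stiff hinge: stays where it is left, turned by under 1 N at the free edge. Only the bench lies under it on that side. Lift the edge from below; pushed level it jams
- edge_c (a point): middle of the free edge of flag_c, at half thickness, 90 mm from the pivot; turns with the flag. The flag is an aluminium plate 60 mm wide (along the pivot), 5 mm thick; one face has a raised ring, the other a raised cross (marks 1.5 to 2 mm proud)
- seat_b (a point): centre of the floor of stand_b's seat, 10 mm above the bench; seat 68 mm inside, its rim 15 mm above the bench
- hub_b: loose cast metal hub standing in the seat of stand_b, flange 62 mm across, 31 mm high; origin at the centre of its underside, z up
- seat_c (a point): centre of the floor of stand_c's seat, 10 mm above the bench; seat 68 mm inside, its rim 15 mm above the bench
- hub_c: loose cast metal hub standing in the seat of stand_c, flange 62 mm across, 31 mm high; origin at the centre of its underside, z up
- nut: loose brass hexagon nut, 32 x 28 x 14 mm, on the bench near its front edge; origin at the centre of its underside
- spacer: loose brass spacer ring, 29 mm across, 21 mm high, on the bench near its front edge; origin at the centre of its underside
Things that resemble listed ones, but are neither listed nor needed, are in the scene too. Leave any pink or purple look-alike of the hub_b alone.

How it is judged:
On the way:
1. the empty stand's flag is raised and stands about upright (value of joint flag_a between 1.2 and 2.6 rad).
At the end, for the whole second after the job is handed in: The flag of the empty stand lies over its seat within about 8 degrees of its stop (joint above 3.0 rad) and is at rest; the other two flags are still on the side away from their seats (below 0.75 rad); both hubs stand upright in their seats, within 10 mm of the seat's centre (value of joint flag_a above 3 rad and velocity of joint flag_a between -0.05 and 0.05 rad/s and value of joint each of flag_b, flag_c below 0.75 rad and horizontal distance between hub_b and seat_b below 0.01 m and angle between each of hub_b, hub_c's own z axis and vertical below 0.1 rad and height (world z) of each of hub_b, hub_c below 0.02 m and linear speed of each of hub_b, hub_c below 0.02 m/s and horizontal distance between hub_c and seat_c below 0.01 m); the robot touches nothing.
It fails at once if the flag of an occupied stand is turned (its free edge moves more than 20 mm) (distance of any of edge_b, edge_c from where it was at the start of the episode above 0.02 m).
It fails at once if a hub, the nut or the spacer is pushed or lifted (moves more than 15 mm) (distance of any of hub_b, hub_c, nut, spacer from where it was at the start of the episode above 0.015 m).
It fails at once if the empty stand's flag is gripped or pressed hard (more than 30 N between fingers and flag) (contact force between the fingers and flag_a above 30 N).
It also fails if it takes over 42 s, if anything falls off the work surface, if the arm or the gripper's body presses on something with over 40 N, if the wrist force passes 120 N, or if a joint passes its speed limit or range.

## Working session

There is one attempt and no reset: what is moved stays moved. The work goes in short steps, Python scripts to look and compute and a shell command to move; the robot and the scene stay as the last step left them, time stands still between calls to the robot, and variables do not carry over. Pictures are saved under pics/ and viewed, at most 10 in all, crops included, and the job is handed in when it is done.

```bash
mkdir -p pics
python3 - <<'E'
from station import *
import cv2,numpy as np
for n in("side","top"):
    p,d=camera(n); cv2.imwrite(f"pics/{n}0.png",p[:,:,::-1]); np.savez(f"{n}0.npz",p=p,d=d)
    print(n,camera_info(n))
o=get_obs();print(o["time"],o["eef_pos"],o["ee_rot"],o["q"])
E
```

```text
side {'vertical_fov': 56.849048318094404, 'cx': 259.07673908647496, 'cy': 194.66052824469284, 'distortion': array([-0.03706843,  0.        ,  0.        ,  0.        ,  0.        ]), 'R': array([[-0.93563246, -0.35226436, -0.02239918],
       [-0.15140329,  0.45783962, -0.8760479 ],
       [ 0.31885569, -0.81626754, -0.48170359]]), 't': array([0.51033202, 0.1121801 , 0.7408572 ])}
top {'vertical_fov': 55.18572860613243, 'cx': 250.21977029143244, 'cy': 198.01671846792607, 'distortion': array([-0.031636,  0.      ,  0.      ,  0.      ,  0.      ]), 'R': array([[-0.01713294, -0.9997964 , -0.0106597 ],
       [-0.99167975,  0.01835233, -0.12741451],
       [ 0.1275842 ,  0.00838802, -0.99179227]]), 't': array([0.05584024, 0.51155836, 0.85749823])}
0.1 [0.18379893 0.59681124 0.22159926] [[ 9.55642242e-01 -2.94529575e-01 -4.84389190e-04]
 [-2.94529964e-01 -9.55640491e-01 -1.83075257e-03]
 [ 7.63088526e-05  1.89221162e-03 -9.99998207e-01]] [ 1.53061141e+00  3.85443483e-01  6.78647382e-03 -4.41417498e-04
 -1.19398809e+00 -2.58615987e-01]
```

View pics/side0.png

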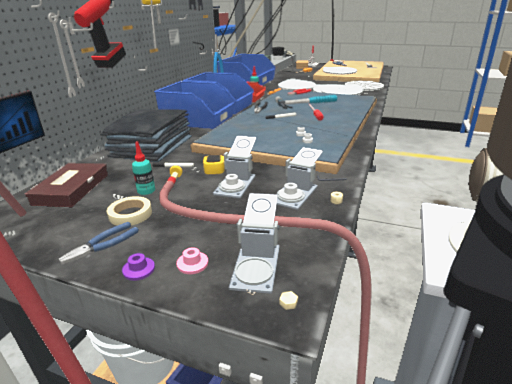

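View pics/top0.png

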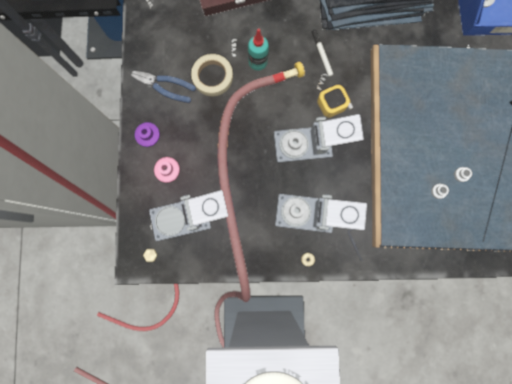

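The side view shows the empty seat on the nearest stand (seat at about 256,270, flag at 262,208). In the top view its seat is at about (170,218) and its flag at (207,206), with the hose just beyond the free edge at (232,210). The other two stands hold hubs.

```bash
cat > h.py <<'E'
from station import *
import cv2,numpy as np
def cloud(n,p,d,box):
    c=camera_info(n);f=192/np.tan(np.radians(c["vertical_fov"]/2))
    K=np.array([[f,0,c["cx"]],[0,f,c["cy"]],[0,0,1]])
    u0,v0,u1,v1=box
    V,U=np.mgrid[v0:v1,u0:u1];uv=np.stack([U.ravel(),V.ravel()],1).astype(float)
    r=cv2.undistortPoints(uv[:,None],K,c["distortion"])[:,0]
    z=d[v0:v1,u0:u1].ravel()
    X=(np.c_[r,np.ones(len(r))]*z[:,None]-c["t"])@c["R"]
    return X,p[v0:v1,u0:u1].reshape(-1,3).astype(int),uv,z>0
E
python3 - <<'E'
from h import *
for n,box,seatbox in(("top",(140,180,260,250),None),("side",(225,185,295,300),None)):
    a=np.load(n+"0.npz");X,c,uv,ok=cloud(n,a["p"],a["d"],box)
    br=ok&(c.min(1)>185)&(X[:,2]>.06)
    P=X[br];m=P.mean(0);w,s,vt=np.linalg.svd(P-m,full_matrices=False)
    nr=vt[2]*np.sign(vt[2,2]);print(n,"flag",len(P),m,"normal",nr,"tilt",np.degrees(np.arccos(nr[2])),"rms",s[2]/len(P)**.5)
    q=cv2.minAreaRect(np.ascontiguousarray(P[:,:2]*1000,dtype=np.float32));print(q,cv2.boxPoints(q).round(0).tolist(), P[:,2].min(),P[:,2].max())
    hose=ok&(c[:,0]-c[:,1]>35)&(c[:,0]-c[:,2]>25)&(X[:,2]<.09)&(X[:,1]<.35)
    H=X[hose];print("hose",len(H),H.min(0),H.max(0))
    for x in np.arange(.3,.62,.03):
        h=H[abs(H[:,0]-x)<.008]
        if len(h):print(round(x,2),"y",h[:,1].min().round(3),h[:,1].max().round(3),"z",h[:,2].max().round(3))
    # base plate gray pixels low
    g=ok&(X[:,2]>.004)&(X[:,2]<.02)&(np.ptp(c,axis=1)<30)&(c.min(1)>90)
    G=X[g];q=cv2.minAreaRect(np.ascontiguousarray(G[:,:2]*1000,dtype=np.float32));print("plate",len(G),q,cv2.boxPoints(q).round(0).tolist())
    lo=X[ok&(X[:,2]<.004)];print("bench z",np.median(lo[:,2]))
im=[np.load(n+"0.npz")["p"][v0:v1,u0:u1] for n,(u0,v0,u1,v1) in(("top",(140,175,240,250)),("side",(215,185,315,300)))]
im=[cv2.resize(i,None,fx=4,fy=4,interpolation=2) for i in im]
h=max(i.shape[0] for i in im);im=[cv2.copyMakeBorder(i,0,h-i.shape[0],0,0,0) for i in im]
cv2.imwrite("pics/crop.png",np.hstack(im)[:,:,::-1])
E
```

```text
top flag 946 [0.48358351 0.14827338 0.08890072] normal [-0.0517003   0.24973787  0.9669323 ] tilt 14.775551532651074 rms 0.00199898701857727
((480.92474365234375, 147.27545166015625), (73.98912048339844, 93.42048645019531), 8.146929740905762) [[438.0, 188.0], [451.0, 96.0], [524.0, 106.0], [511.0, 199.0]] 0.06454808810036616 0.10370139018376742
hose 498 [ 0.3904932   0.07279321 -0.00050517] [0.56720214 0.2781327  0.04689473]
0.39 y 0.073 0.09 z 0.045
0.42 y 0.077 0.096 z 0.046
0.45 y 0.084 0.101 z 0.045
0.48 y 0.089 0.1 z 0.045
0.51 y 0.093 0.108 z 0.043
0.54 y 0.1 0.117 z 0.041
0.57 y 0.241 0.278 z 0.013
plate 1112 ((477.4562072753906, 180.09617614746094), (135.81314086914062, 240.8529815673828), 8.175271987915039) [[393.0, 290.0], [427.0, 51.0], [562.0, 71.0], [528.0, 309.0]]
bench z -0.0005529311689337537
side flag 996 [0.4819068  0.15588818 0.08607295] normal [-0.05985056  0.26648696  0.96197849] tilt 15.850320716485687 rms 0.0025100072088070106
((482.68743896484375, 153.62478637695312), (77.90288543701172, 102.63052368164062), 10.679855346679688) [[435.0, 197.0], [454.0, 96.0], [530.0, 110.0], [511.0, 211.0]] 0.06572785047378163 0.10099356610902925
hose 316 [0.425317   0.08476961 0.01997923] [0.58536965 0.18725243 0.08215512]
0.42 y 0.094 0.1 z 0.042
0.45 y 0.087 0.106 z 0.043
0.51 y 0.187 0.187 z 0.082
0.54 y 0.109 0.118 z 0.039
0.57 y 0.108 0.125 z 0.037
plate 2124 ((490.77557373046875, 102.77397155761719), (177.903564453125, 455.58355712890625), 26.613197326660156) [[309.0, 267.0], [513.0, -141.0], [672.0, -61.0], [468.0, 346.0]]
bench z -0.0012338942973084948
```

View pics/crop.png

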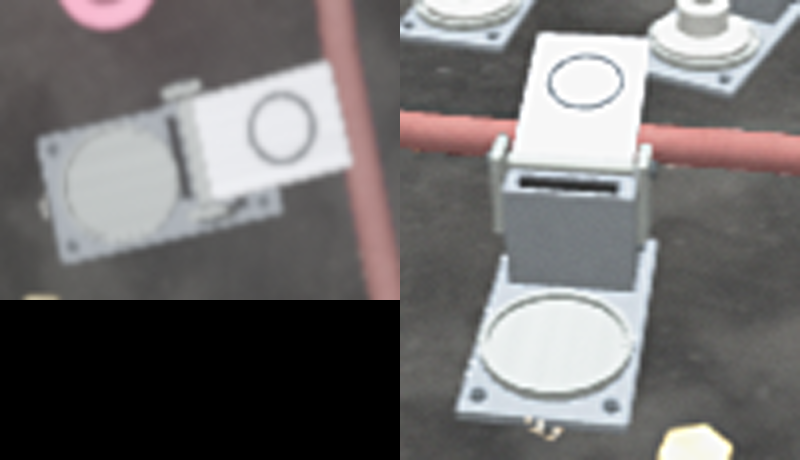

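The crop shows the flag's free-edge corners in the top view at crop (330,62) and (352,162), and the seat at crop (122,187). The seat in the side view is at crop (553,345). The hose runs below and just beyond the edge, with its top at about z 45 mm. The flag tilts about 15°.

```bash
cat >> h.py <<'E'
def ray(n,u,v,z):
    c=camera_info(n);f=192/np.tan(np.radians(c["vertical_fov"]/2))
    K=np.array([[f,0,c["cx"]],[0,f,c["cy"]],[0,0,1]])
    r=cv2.undistortPoints(np.array([[[u,v]]],float),K,c["distortion"])[0,0]
    d=np.append(r,1)@c["R"];o=-c["t"]@c["R"];return o+d*(z-o[2])/d[2]
def goal(p,R):
    from scipy.spatial.transform import Rotation as S
    o=get_obs();print("pos",o["eef_pos"].round(4),"shift tool",(o["ee_rot"].T@(p-o["eef_pos"])).round(4),"rotvec",S.from_matrix(o["ee_rot"].T@R).as_rotvec().round(4))
E
python3 - <<'E'
from h import *
T=lambda a,b:((a+.5)/4-.5+140,(b+.5)/4-.5+175)
S=lambda a,b:((a-400+.5)/4-.5+215,(b+.5)/4-.5+185)
s=ray("top",*T(122,187),.013);s2=ray("side",*S(555,345),.013);print("seat",s,s2)
e=[ray("top",*T(*q),.1) for q in((330,62),(352,162))];e2=[ray("side",*S(*q),.1) for q in((538,34),(648,42))];print(e,e2)
for n,q in (("edgemid t",sum(e)/2),("edgemid s",sum(e2)/2)):
    for ya in(8,12):
        a=np.radians(ya);x=np.array([-np.sin(a),np.cos(a)]);y=np.array([-x[1],x[0]])
        for c in(s,s2):print(n,ya,"in stand frame mm",((q-c)[:2]@x*1e3+60).round(1),((q-c)[:2]@y*1e3).round(1))
goal(np.array([.52,0,.25]),get_obs()["ee_rot"])
E
```

```text
seat [0.46057804 0.24558553 0.013     ] [0.46227471 0.251015   0.013     ]
[array([0.52291448, 0.10901419, 0.1       ]), array([0.46634998, 0.0971624 , 0.1       ])] [array([0.5238041, 0.1122786, 0.1      ]), array([0.46454952, 0.10211194, 0.1       ])]
edgemid t 8 in stand frame mm -85.8 -13.9
edgemid t 8 in stand frame mm -91.0 -11.5
edgemid t 12 in stand frame mm -86.5 -3.7
edgemid t 12 in stand frame mm -91.4 -0.9
edgemid s 8 in stand frame mm -81.7 -14.0
edgemid s 8 in stand frame mm -86.9 -11.6
edgemid s 12 in stand frame mm -82.4 -4.1
edgemid s 12 in stand frame mm -87.3 -1.3
pos [0.1838 0.5968 0.2216] shift tool [ 0.4971  0.4714 -0.0275] rotvec [0. 0. 0.]
```

```bash
python3 -m jog '[0,0.033,0.0315,-0.002,0,0,0, 0,0.033,0.0315,-0.002,0,0,0, 0,0.033,0.0315,-0.002,0,0,0, 0,0.033,0.0315,-0.002,0,0,0, 0,0.033,0.0315,-0.002,0,0,0, 0,0.033,0.0315,-0.002,0,0,0, 0,0.033,0.0315,-0.002,0,0,0, 0,0.033,0.0315,-0.002,0,0,0, 0,0.033,0.0315,-0.002,0,0,0, 0,0.033,0.0315,-0.002,0,0,0, 0,0.033,0.0315,-0.002,0,0,0, 0,0.033,0.0315,-0.002,0,0,0, 0,0.033,0.0315,-0.002,0,0,0, 0,0.033,0.0315,-0.002,0,0,0, 0,0.033,0.0315,-0.002,0,0,0, 0,0,0,0,0,0,0, 0,0,0,0,0,0,0]'
cat >> h.py <<'E'
EX=np.array([-.216,.976,0]);PIV=np.array([.476,.189,0])
def tool(tilt): # tilt deg from straight down toward EX
    t=np.radians(tilt);z=np.sin(t)*EX+np.array([0,0,-np.cos(t)]);z/=np.linalg.norm(z)
    y=np.array([-.976,-.216,0]);y/=np.linalg.norm(y);return np.c_[np.cross(y,z),y,z]
def st(xs,zs,ys=0): return PIV+EX*xs+np.array([-.976,-.216,0])*ys+np.array([0,0,zs])
E
python3 - <<'E'
from h import *
goal(np.array([.52,0,.25]),tool(45));print(get_obs()["q"].round(3),get_obs()["wrist_force"])
E
```

```text
time: 1.8
eef_pos: [0.5177, -0.001, 0.2517]
ee_rot: [[0.955, -0.297, -0.002], [-0.297, -0.955, -0.0], [-0.002, 0.001, -1.0]]
wrist_force: [-0.3, -0.1, -0.3]
grip_width: 0.004
finger_force: 0.0
pos [ 0.5177 -0.001   0.2517] shift tool [ 0.0019 -0.0016  0.0017] rotvec [ 0.4132 -0.7089  0.9942]
[ 3.120e-01  1.810e-01 -2.020e-01 -1.000e-03 -1.189e+00  9.580e-01] [-0.34266259 -0.09377958 -0.33444289]
```

```bash
python3 -m jog '[0,0,0,0,0.046,-0.079,0.1105, 0,0,0,0,0.046,-0.079,0.1105, 0,0,0,0,0.046,-0.079,0.1105, 0,0,0,0,0.046,-0.079,0.1105, 0,0,0,0,0.046,-0.079,0.1105, 0,0,0,0,0.046,-0.079,0.1105, 0,0,0,0,0.046,-0.079,0.1105, 0,0,0,0,0.046,-0.079,0.1105, 0,0,0,0,0.046,-0.079,0.1105, 0,0,0,0,0,0,0, 0,0,0,0,0,0,0]'
python3 - <<'E'
from h import *
goal(st(-120,70),tool(45));print(get_obs()["q"].round(3))
goal(st(-.135,.085),tool(45));goal(st(-.075,.072),tool(45))
E
```

```text
time: 2.9
eef_pos: [0.5176, 0.0006, 0.2525]
ee_rot: [[0.157, -0.975, -0.155], [-0.689, -0.221, 0.69], [-0.707, -0.002, -0.707]]
wrist_force: [0.2, -0.4, -0.4]
grip_width: 0.005
finger_force: 0.0
pos [0.5176 0.0006 0.2525] shift tool [  35.3205    0.5066 -134.0135] rotvec [0.0025 0.0005 0.0047]
[-0.156  0.387  0.115 -0.719 -1.632  0.46 ]
pos [0.5176 0.0006 0.2525] shift tool [ 7.750e-02 -1.000e-04  1.594e-01] rotvec [0.0025 0.0005 0.0047]
pos [0.5176 0.0006 0.2525] shift tool [ 0.0443 -0.0004  0.211 ] rotvec [0.0025 0.0005 0.0047]
```

```bash
python3 -m jog '[0,0.029,0,0,0,0,0, 0,0.029,0,0,0,0,0, 0,0,0,0.03,0,0,0, 0,0,0,0.03,0,0,0, 0,0,0,0.03,0,0,0, 0,0,0,0.03,0,0,0, 0,0,0,0.03,0,0,0, 0,0,0,0.01,0,0,0, 0,0,0,0.01,0,0,0, 0,0,0,0,0,0,0, 0,0,0,0,0,0,0]'
python3 - <<'E'
from h import *
goal(st(-.085,.066),tool(45))
ims=[]
for n,(u,v) in(("top",(120,130)),("side",(160,130))):
    p,d=camera(n);ims.append(cv2.resize(p[v:v+170,u:u+200],None,fx=2,fy=2,interpolation=2))
cv2.imwrite("pics/a1.png",np.hstack(ims)[:,:,::-1])
E
```

```text
time: 4.0
eef_pos: [0.5015, 0.0772, 0.0922]
ee_rot: [[0.157, -0.976, -0.153], [-0.689, -0.219, 0.691], [-0.707, -0.003, -0.707]]
wrist_force: [0.4, -0.2, -0.0]
grip_width: 0.003
finger_force: 0.0
pos [0.5015 0.0772 0.0922] shift tool [-0.0025  0.0007  0.0395] rotvec [0.0001 0.0005 0.0044]
```

View pics/a1.png

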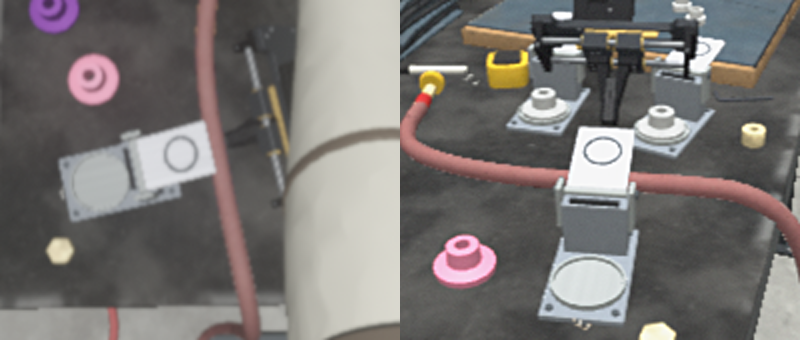

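The fingertip (top crop 232,135) is lined up with the flag's free edge, just outside and below it, and clear of the hose. I'll advance under the edge and start the lift.

```bash
python3 -m jog '[0,0,0,0.01,0,0,0, 0,0,0,0.01,0,0,0, 0,0,0,0.01,0,0,0, 0,0,0,0.01,0,0,0, 0,-0.004,0,0,0,0,0, 0,-0.004,0,0,0,0,0, 0,-0.004,0,0,0,0,0, 0,-0.004,0,0,0,0,0, 0,-0.004,0,0,0,0,0, 0,-0.004,0,0,0,0,0, 0,-0.004,0,0,0,0,0, 0,0,0,0,0,0,0]'
python3 - <<'E'
from h import *
goal(st(-.045,.100),tool(45))
ims=[]
for n,(u,v) in(("top",(120,130)),("side",(160,130))):
    p,d=camera(n);ims.append(cv2.resize(p[v:v+170,u:u+200],None,fx=2,fy=2,interpolation=2))
cv2.imwrite("pics/a2.png",np.hstack(ims)[:,:,::-1])
E
```

```text
time: 5.3
eef_pos: [0.4902, 0.125, 0.0837]
ee_rot: [[0.156, -0.976, -0.154], [-0.688, -0.219, 0.692], [-0.708, -0.002, -0.706]]
wrist_force: [-0.6, 0.2, -0.7]
grip_width: 0.003
finger_force: 0.0
pos [0.4902 0.125  0.0837] shift tool [-0.0261 -0.0001  0.0031] rotvec [0.0007 0.0021 0.0033]
```

View pics/a2.png

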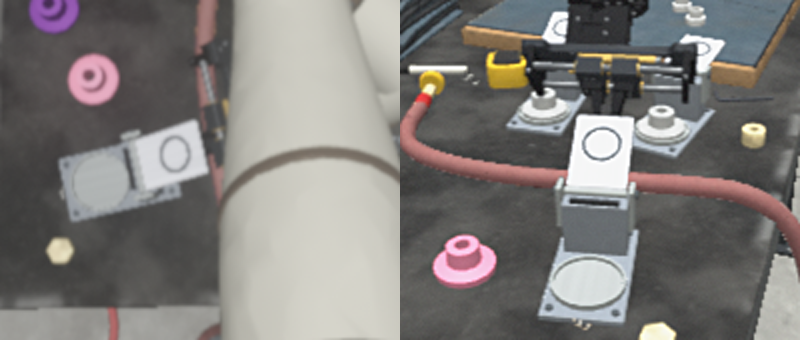

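The flag is rising, with its edge in the side crop now at y≈115 instead of 128. Nothing else has moved, so I'll continue.

```bash
python3 -m jog '[0,-0.0045,0,0,0,0,0, 0,-0.0045,0,0,0,0,0, 0,-0.0045,0,0,0,0,0, 0,-0.0045,0,0,0,0,0, 0,-0.0045,0,0,0,0,0, 0,-0.0045,0,0,0,0,0, 0,-0.004,0,-0.002,0,0,0, 0,-0.004,0,-0.002,0,0,0, 0,-0.004,0,-0.002,0,0,0, 0,-0.004,0,-0.002,0,0,0, 0,-0.0047,0,0.0023,0,0,0, 0,-0.0047,0,0.0023,0,0,0, 0,-0.0047,0,0.0023,0,0,0, 0,-0.0047,0,0.0023,0,0,0, 0,-0.0047,0,0.0023,0,0,0, 0,-0.0047,0,0.0023,0,0,0, 0,0,0,0,0,0,0]'
python3 - <<'E'
from h import *
goal(st(-.010,.128),tool(45))
ims=[]
for n,(u,v) in(("top",(120,130)),("side",(160,130))):
    p,d=camera(n);ims.append(cv2.resize(p[v:v+170,u:u+200],None,fx=2,fy=2,interpolation=2))
cv2.imwrite("pics/a3.png",np.hstack(ims)[:,:,::-1])
E
```

```text
time: 7.1
eef_pos: [0.478, 0.1783, 0.1297]
ee_rot: [[0.156, -0.976, -0.155], [-0.688, -0.219, 0.692], [-0.709, -0.001, -0.706]]
wrist_force: [0.5, 0.2, 0.4]
grip_width: 0.005
finger_force: 0.0
pos [0.478  0.1783 0.1297] shift tool [ 0.0006 -0.0004  0.0018] rotvec [0.0014 0.0023 0.0033]
```

View pics/a3.png

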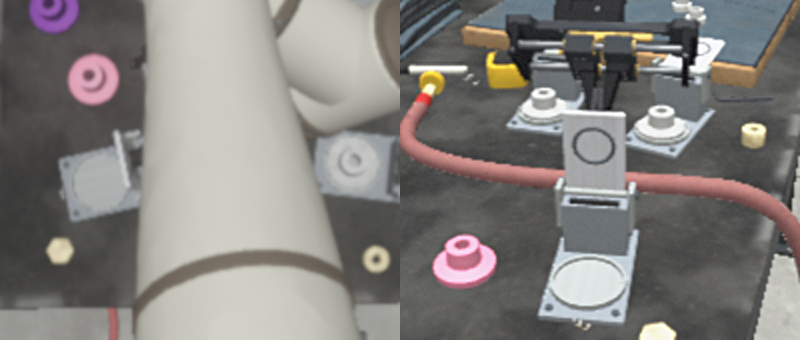

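The flag is upright, with its plate in the side crop at about (595,150). Next I'll push it over to about 150°.

```bash
python3 -m jog '[0,-0.0028,0,0.0042,0,0,0, 0,-0.0028,0,0.0042,0,0,0, 0,-0.0028,0,0.0042,0,0,0, 0,-0.0028,0,0.0042,0,0,0, 0,-0.0028,0,0.0042,0,0,0, 0,-0.0028,0,0.0042,0,0,0, 0,-0.0042,0,0.0047,0,0,0, 0,-0.0042,0,0.0047,0,0,0, 0,-0.0042,0,0.0047,0,0,0, 0,-0.0021,0,0.0042,0,0,0, 0,-0.0021,0,0.0042,0,0,0, 0,-0.0021,0,0.0042,0,0,0, 0,-0.0021,0,0.0042,0,0,0, 0,0,0,0,0,0,0]'
python3 - <<'E'
from h import *
goal(st(.057,.115),tool(45))
ims=[]
for n,(u,v) in(("top",(120,130)),("side",(160,130))):
    p,d=camera(n);ims.append(cv2.resize(p[v:v+170,u:u+200],None,fx=2,fy=2,interpolation=2))
cv2.imwrite("pics/a4.png",np.hstack(ims)[:,:,::-1])
E
```

```text
time: 8.6
eef_pos: [0.4635, 0.2429, 0.1164]
ee_rot: [[0.155, -0.976, -0.155], [-0.689, -0.219, 0.691], [-0.708, -0.001, -0.706]]
wrist_force: [-0.0, -0.4, 0.4]
grip_width: 0.006
finger_force: 0.0
pos [0.4635 0.2429 0.1164] shift tool [-0.0002 -0.0006  0.0021] rotvec [0.0016 0.0021 0.0024]
```

View pics/a4.png

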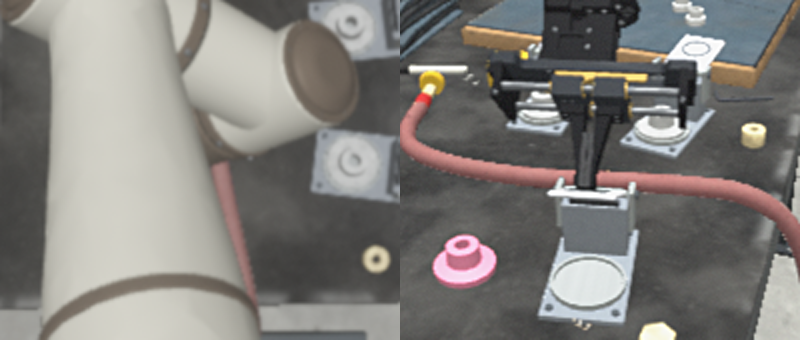

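The flag is well past vertical (edge-on in the side crop at about 590,192). I'll press it down in small steps.

```bash
python3 -m jog '[0,0.0013,0,0.004,0,0,0, 0,0.0013,0,0.004,0,0,0, 0,0.0013,0,0.004,0,0,0, 0,0.0013,0,0.004,0,0,0, 0,0.0025,0,0.0035,0,0,0, 0,0.0025,0,0.0035,0,0,0, 0,0,0,0,0,0,0, 0,0,0,0,0,0,0]'; python3 -m jog '[0,0.0014,0,0.0014,0,0,0, 0,0.0014,0,0.0014,0,0,0, 0,0,0,0,0,0,0]'
```

```text
time: 9.5
eef_pos: [0.4618, 0.2512, 0.0928]
ee_rot: [[0.155, -0.976, -0.154], [-0.689, -0.218, 0.691], [-0.708, -0.001, -0.706]]
wrist_force: [-0.4, -0.6, -0.2]
grip_width: 0.003
finger_force: 0.0
time: 9.8
eef_pos: [0.4619, 0.2512, 0.0889]
ee_rot: [[0.155, -0.976, -0.154], [-0.689, -0.218, 0.691], [-0.708, -0.001, -0.706]]
wrist_force: [0.6, 0.0, 0.4]
grip_width: 0.004
finger_force: 0.1
```

```bash
python3 -m jog '[0,0.0007,0,0.0007,0,0,0, 0,0.0007,0,0.0007,0,0,0, 0,0,0,0,0,0,0]';python3 -m jog '[0,0.0007,0,0.0007,0,0,0, 0,0,0,0,0,0,0]';python3 -m jog '[0,0.0007,0,0.0007,0,0,0, 0,0,0,0,0,0,0]'
```

```text
time: 10.1
eef_pos: [0.4619, 0.2513, 0.087]
ee_rot: [[0.155, -0.976, -0.154], [-0.689, -0.218, 0.691], [-0.708, -0.001, -0.706]]
wrist_force: [0.4, 0.2, 0.1]
grip_width: 0.004
finger_force: 0.1
time: 10.3
eef_pos: [0.4619, 0.2513, 0.086]
ee_rot: [[0.155, -0.976, -0.154], [-0.689, -0.218, 0.691], [-0.708, -0.001, -0.706]]
wrist_force: [0.0, 0.5, 0.2]
grip_width: 0.007
finger_force: 0.1
time: 10.5
eef_pos: [0.4619, 0.2513, 0.0851]
ee_rot: [[0.155, -0.976, -0.154], [-0.689, -0.218, 0.691], [-0.708, -0.001, -0.706]]
wrist_force: [-0.3, 0.0, 0.8]
grip_width: 0.002
finger_force: 0.4
```

```bash
for i in 1 ; do python3 -m jog '[0,0.0007,0,0.0007,0,0,0, 0,0,0,0,0,0,0]'|grep -E "pos|force";python3 -m jog '[0,0.0007,0,0.0007,0,0,0, 0,0,0,0,0,0,0]'|grep -E "pos|force"; python3 -m jog '[0,0.0003,0,0.0004,0,0,0, 0,0,0,0,0,0,0]'|grep -E "pos|force"; done
```

```text
eef_pos: [0.462, 0.2515, 0.0847]
wrist_force: [-1.4, 0.5, 4.0]
finger_force: 1.9
eef_pos: [0.462, 0.2515, 0.0843]
wrist_force: [-2.3, -1.0, 7.0]
finger_force: 3.7
eef_pos: [0.462, 0.2515, 0.0842]
wrist_force: [-1.4, -2.2, 9.1]
finger_force: 4.5
```

The force is rising at the expected height, so the flag is at its stop. I'll retreat up and back, then check.

```bash
python3 -m jog '[0,-0.005,0,-0.005,0,0,0, 0,-0.01,0,-0.01,0,0,0, 0,0,0,-0.03,0,0,0, 0,0,0,-0.03,0,0,0, 0,0,0,-0.03,0,0,0, 0,0,0,-0.03,0,0,0, 0,0,0,-0.03,0,0,0, 0,0,0,0,0,0,0, 0,0,0,0,0,0,0]'
python3 - <<'E'
from h import *
ims=[]
for n,(u,v) in(("top",(120,130)),("side",(160,130))):
    p,d=camera(n);ims.append(cv2.resize(p[v:v+170,u:u+200],None,fx=2,fy=2,interpolation=2))
    X,c,uv,ok=cloud(n,p,d,(225,185,295,300) if n=="side" else (140,180,260,250))
    s=(X-PIV)@EX;k=ok&(X[:,2]>.06)&(s>.02)&(s<.1)&(X[:,2]<.15)
    P=X[k]
    if len(P)>50:print(n,len(P),np.polyfit(s[k],P[:,2],1),P[:,2].min(),P[:,2].max())
cv2.imwrite("pics/a5.png",np.hstack(ims)[:,:,::-1])
E
```

```text
time: 12.0
eef_pos: [0.4849, 0.1476, 0.2103]
ee_rot: [[0.155, -0.976, -0.152], [-0.689, -0.217, 0.692], [-0.708, -0.002, -0.706]]
wrist_force: [-0.7, 0.1, -0.7]
grip_width: 0.007
finger_force: 0.0
top 759 [0.00304001 0.07804765] 0.07160951410427895 0.08325189626717895
side 781 [-0.01495229  0.07800084] 0.07211565037885406 0.08074639226869877
```

View pics/a5.png

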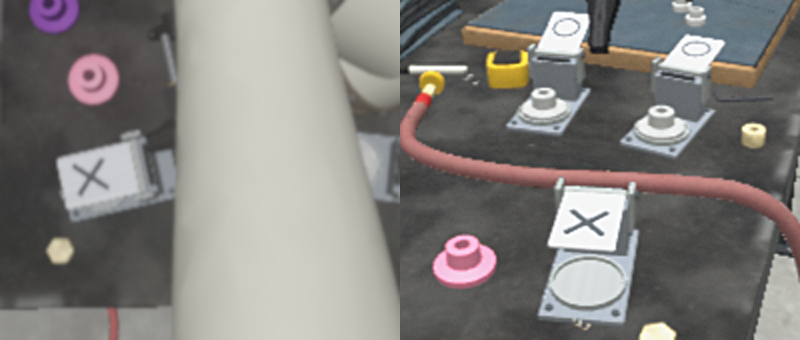

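The flag lies level (slope under 1°) over the empty seat with the cross face up (side crop 587,222). The hubs, the other flags, the nut and the spacer haven't moved, and the robot is clear.

```bash
python3 -c "
from station import *
print(finish_job())"
```

```text
the job is handed in; nothing more can be done
None
```

The empty stand's flag now lies level over its seat with the cross face up, nothing else was seen to move, and the job was handed in at about 12 s; the station gave no verdict.

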